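# Clear a jammed brick from the ball run

## Robot

A 6-joint arm with a two-finger parallel gripper is mounted at the origin on the work surface. World frame = base frame: x ahead of the robot, y to its left, z up, the work surface at z = 0. Lengths are in m, angles in rad, forces in N, time in s.
With the tool pointing down it reaches from about 0.275 to 0.75 m from the base axis. Payload 10.2 kg.
Tool frame: the origin (TCP) lies on the mounting face of the last link; the fingertips stand 173 mm ahead of it and the grasp point (between the pads) lies 155 mm ahead of it; z points along the fingers, y is the line along which they close (so a half turn about z gives the same grasp; the last joint's range is limited). The gripper opens to 85 mm and grips with 20 to 120 N. Pads are 22 mm wide; open, the fingers measure 114 mm over their backs; the gripper's body (76 mm by 85 mm) begins 54 mm behind the grasp point. The pads swing forward as they close: fully open they stand 13 mm farther back than shut.
Start: joints at [0.913, 0.313, 1.498, -0, 1.331, -0.223], TCP at [0.221, 0.476, 0.405] pointing down, gripper open.
Joint ranges: [-2.94, 2.94], [-0.97, 2.17], [0.19, 2.56], [-1.23, 4.37], [0.02, 3.11], [-2.88, 2.88]. Speed limits (rad/s): [2.39, 2.39, 3.01, 3.14, 3.14, 3.14].

## Interface

Orientations are given as [roll, pitch, yaw] about the fixed x, y, z axes, in that order (R = Rz(yaw) Ry(pitch) Rx(roll)).
In Python, from station import observe, read_camera, sign_off, boxes_of, masks_of, tip_of gives the robot as it stands.
- The arm moves only by the tool arm_command, never from a script. Its argument "series" is one flat list of numbers, 6 for each row, row after row: the shift along the tool's x, y, z in cm, then the turn, a rotation vector about the tool's x, y, z in rad. A call has 1 to 10 rows; each row shifts and turns the commanded pose from where the row before left it, along the tool's axes as they then stand; what a row does not reach is not made up. A row lasts 1/12 s, in which the tool goes at most 41.7 mm and 7.16 degrees, less where a joint would pass 70% of its speed; a pose out of reach is approached as far as the arm can. A call with a gripper value outside its range is refused whole. "grip" is the opening in per cent of the stroke, from 0 (shut) to 100 (fully open), set as the call begins (left out, the last holds). The fingers move at their own pace and stop on an object; "force" is the grip in N (left out, the last holds). Time passes only in rows, so rows that do not move let the fingers close. It gives the time, the measured TCP pose, the force, the opening and the grip force at its end, in the units of the state.
- observe(): the state, without advancing time (a new reading comes with each control period).
- read_camera(name): name is "scene" or "top" or "wrist"; returns a dict with "img" (400x640x3 uint8, blue, green, red), "depth" (400x640 float32, m along the optical axis (not along the pixel's ray), 0 where there is no reading), "mtx" (3x3 intrinsics, pixels), "distortion" ([k1, k2, p1, p2, k3] as OpenCV has them; the pictures are not rectified), "extrinsics" (4x4, takes a point from world to camera coordinates). Camera axes: x right, y down, z forward; pixel columns grow to the right and rows downward; lengths in m; the calibration is good to about 2 mm. A picture is of the moment at which its call begins.
- sign_off(): hands the job in; it is judged then, once.
Trained networks look in a picture, given as the dict that the camera call returned (one of the last four; its "shot" number tells which), for a name from the list of things; names that differ only in an ending like _2 or _b are one class to them, and where a whole thing is asked for, a point or a joint stands for the part that bears it (a point fixed in the world has none). Each returns a list of dicts, best first, with "score" (0 to 1); they miss things now and then, are a little off and sometimes report something else, mostly with a low value. They report only what shows in the picture. A call takes as long as a camera call. They do not tell look-alikes from the thing itself.
- boxes_of(picture, label): "point" ([column, row] in pixels, amid what is visible of it).
- masks_of(picture, label): "mask" (400x640 bool, what is visible of it) and "point" ([column, row] in pixels, amid what is visible of it).
- tip_of(picture, label): "point" ([column, row] in pixels: a listed point, or the origin of a listed thing).
The state is a dict: "time_s": time; "q": joint angles; "joint_vel": joint speeds; "joint_torque": joint torques, N m; "position": TCP position; "ee_rot": TCP orientation; "force": force on the tool from outside, world axes, zero at the start; "ft_torque": the same for the moment, N m; "width": finger opening in m; "grip_force": force on a finger pad.
Only numpy, scipy, OpenCV 4.12 (cv2) and the standard library are available. Lean on these libraries where they do the work, as an engineer would, in place of code of your own. Each camera call takes 0.05 s, during which the arm holds its last target. There are 200 camera calls.

## Task

A building brick has jammed across the mouth of the wooden ball run's chute, under the crossbar. Push it back up the slope until it is out from under the bar, lift it out of the hopper, and set it down (do not drop it) flat on its broad face in the tray with the other bricks, then let go. Do not force the wooden run, and leave the other bricks, the ball in the catch box and the tumbler where they are.

Things in the scene. Friction and masses are not known exactly. Their poses are not given: they have to be found in the camera images.
- ball_run: Fixed pale-wood ball run (for 40 mm balls), base board 380 x 200 x 12 mm. Origin on the table under the chute's mouth; x level along the run to its high end (away from the robot and to its right), y left, z up. Catch box 94 x 124 mm, top 57 mm above the table, centred at x = -146 mm. Feed rail 60 mm wide over the back wall, x = 170 to 275 mm, all below 235 mm above the table.
- chute: The sloping part of the run. Origin on its floor in the middle of the mouth, 110 mm above the table; x up the slope (12 degrees), y level to the left, z square to the floor. Walls 40 mm high. Inside width: 48 mm from x = -100 (open low end) to -43, widening evenly to 64 mm at x = -8, then flaring to 170 mm at x = 23; back wall at x = 175 mm. A thing left on the floor does not slide.
- crossbar (a point): Middle of the underside of the wooden crossbar that levels the balls at the mouth: chute x = 8, z = 66 mm (axes as the chute's). The bar is 14 mm wide (chute x = 1 to 15), 10 mm thick (z = 66 to 76) and spans the whole hopper, on a post at each end (y = +-91 mm).
- brick: The jammed building brick, plain wood, 30 (its x) x 60 (its y) x 15 mm high (its z), about 20 g. Origin in the middle of its underside. At the start it lies flat on the chute floor under the crossbar, its length across the chute with both ends at the narrowing walls, its axes along the chute's within a few degrees.
- tray: Fixed shallow wooden sorting tray, 172 (x) x 222 (y) mm outside, brown floor 152 x 202 mm inside, top of the floor 6 mm and top of the 10 mm wide frame 20 mm above the table. Origin under its centre on the table. The other two bricks lie in its +x half; the -x half is empty.
- thick_brick: Bystander: wooden brick 30 x 60 x 30 mm high lying in the tray's +x half. Origin in the middle of its underside.
- cube_brick: Bystander: wooden cube 30 mm in the tray's +x half. Origin in the middle of its underside.
- ball_center (a point): Bystander: centre of the 40 mm wooden ball lying in the catch box.
- tumbler: Bystander: white insulated drinking tumbler, 100 mm across, 206 mm tall, with a side handle, standing on the table to the robot's right. Origin in the middle of its underside.
Mind the look-alikes: they are no part of the job. What is shaped like the brick but red is not meant.

How it is judged:
On the way, in this order (a step that is already met when the one before it is completed fails the run):
1. the brick has been pushed up the slope, out from under the crossbar, still lying on the chute floor (x of brick in the frame of chute above 0.024 m and z of brick in the frame of chute below 0.008 m), for 0.1 s.
2. the brick has been lifted clear of the hopper walls, held in the fingers (z of brick in the frame of chute above 0.045 m and contact force between the fingers and brick above 0.3 N), for 0.1 s.
3. the brick has been set down in the tray, not dropped: still held with its underside within 12 mm of the tray floor (z of brick in the frame of tray below 0.018 m and x of brick in the frame of tray between -0.076 and 0.076 m and y of brick in the frame of tray between -0.101 and 0.101 m and contact force between the fingers and brick above 0.3 N), for 0.1 s.
At the end, for the whole second after the job is handed in: The brick lies at rest on the floor of the tray, inside its frame (origin within 76 mm in the tray's x and 101 mm in its y, and within 4 mm of the tray floor), flat on its broad face within 0.08 rad; nothing else has been disturbed (x of brick in the frame of tray between -0.076 and 0.076 m and y of brick in the frame of tray between -0.101 and 0.101 m and z of brick in the frame of tray below 0.01 m and angle between brick's own z axis and vertical below 0.08 rad and linear speed of brick below 0.02 m/s); the robot touches nothing.
It fails at once if another brick in the tray is moved by more than 20 mm (distance of any of thick_brick, cube_brick from where it was at the start of the episode above 0.02 m).
It fails at once if the ball in the catch box is moved by more than 30 mm (distance of ball_center from where it was at the start of the episode above 0.03 m).
It fails at once if the tumbler is moved by more than 30 mm (distance of tumbler from where it was at the start of the episode above 0.03 m).
It fails at once if the wooden run is forced: the robot presses on it with more than 40 N (contact force between any of the fingers, the arm and ball_run above 40 N).
It also fails if it takes over 61 s, if anything falls off the work surface, if the arm or the gripper's body presses on something with over 40 N, if the wrist force passes 120 N, or if a joint passes its speed limit or range.

## Working session

There is one attempt and no reset: what is moved stays moved. The work goes in short steps, Python scripts to look and compute and a tool call to move; the robot and the scene stay as the last step left them, time stands still between calls to the robot, and variables do not carry over. Pictures are saved under pics/ and viewed, at most 10 in all, crops included, and the job is handed in when it is done.

Besides the shell and the picture viewer there is one more tool, called after "Request:" as name(argument=value, ...) on one line, values as JSON. arm_command: Moves the arm, as the interface text tells. Its arguments: {"type":"object","properties":{"series":{"type":"array","items":{"type":"number"}},"grip":{"type":"number"},"force":{"type":"number"}},"required":["series"]}

```bash
mkdir -p pics; ls; cat > h.py <<'E'
import numpy as np, cv2
from station import *
def pw(c,px,d=None,r=2):
    u,v=px
    if d is None:
        w=c["depth"][int(v)-r:int(v)+r+1,int(u)-r:int(u)+r+1]; d=np.median(w[w>0])
    n=cv2.undistortPoints(np.array([[[u,v]]],float),c["mtx"],np.array(c["distortion"],float))[0,0]
    T=np.linalg.inv(c["extrinsics"]); return (T@np.array([n[0]*d,n[1]*d,d,1]))[:3]
def cloud(c,m):
    v,u=np.nonzero(m&(c["depth"]>0)); d=c["depth"][v,u]
    n=cv2.undistortPoints(np.stack([u,v],1).astype(float)[:,None],c["mtx"],np.array(c["distortion"],float))[:,0]
    T=np.linalg.inv(c["extrinsics"]); P=np.c_[n*d[:,None],d,np.ones(len(d))]@T.T
    return P[:,:3]
E
python3 - <<'E'
from h import *
np.set_printoptions(precision=3,suppress=True)
s=observe();print(s)
ims=[]
for n in("scene","top"):
    c=read_camera(n);cv2.imwrite(f"pics/{n}0.png",c["img"])
    print(n,c["extrinsics"])
    for l in("ball_run","chute","brick","tray","thick_brick","cube_brick","tumbler","crossbar","ball_center"):
        for t in tip_of(c,l)[:3]: print(l,t["point"],round(t["score"],2),pw(c,t["point"]))
E
```

```text
pics
{'time_s': 0.0, 'q': array([ 0.913,  0.313,  1.498,  0.   ,  1.331, -0.223]), 'joint_vel': array([-0.001,  0.001,  0.001,  0.001, -0.001, -0.001]), 'joint_torque': array([ -0.002, -41.227, -25.974,  -0.   ,   0.004,  -0.   ]), 'position': array([0.221, 0.476, 0.404]), 'ee_rot': array([-3.14 , -0.   ,  2.707]), 'force': array([ 0.89 , -0.315, -0.682]), 'ft_torque': array([ 0.042, -0.009,  0.06 ]), 'grip_force': 0.0, 'width': 0.08502532156532268}
scene [[ 0.704  0.71   0.009 -0.302]
 [ 0.457 -0.442 -0.772 -0.157]
 [-0.544  0.548 -0.636  1.62 ]
 [ 0.     0.     0.     1.   ]]
ball_run [322.5, 284.6] 0.73 [ 0.692 -0.258  0.132]
chute [323.8, 250.1] 0.62 [ 0.619 -0.181  0.122]
chute [325.0, 224.4] 0.28 [ 0.61  -0.169  0.183]
brick [321.7, 251.8] 0.75 [ 0.618 -0.186  0.119]
brick [211.2, 344.2] 0.69 [ 0.576 -0.463  0.014]
brick [249.0, 216.7] 0.55 [ 0.318 -0.156  0.011]
tray [409.7, 205.1] 0.68 [0.58  0.194 0.004]
thick_brick [434.4, 204.1] 0.83 [0.639 0.221 0.028]
cube_brick [403.5, 221.1] 0.45 [0.616 0.119 0.016]
tumbler [200.0, 301.7] 0.76 [ 0.494 -0.428  0.048]
crossbar [322.8, 227.7] 0.84 [ 0.609 -0.175  0.177]
top [[ 0.046 -0.999  0.002 -0.08 ]
 [-0.976 -0.046 -0.214  0.516]
 [ 0.214  0.008 -0.977  1.05 ]
 [ 0.     0.     0.     1.   ]]
ball_run [369.3, 176.7] 0.65 [ 0.573 -0.167  0.105]
chute [369.1, 162.8] 0.6 [ 0.606 -0.164  0.123]
chute [265.1, 170.0] 0.48 [0.6   0.123 0.032]
brick [395.9, 288.5] 0.74 [ 0.287 -0.256  0.014]
brick [468.3, 188.5] 0.74 [ 0.577 -0.462  0.014]
brick [364.7, 269.7] 0.73 [ 0.334 -0.169  0.014]
thick_brick [225.7, 163.3] 0.51 [0.614 0.237 0.035]
cube_brick [263.7, 171.4] 0.69 [0.595 0.126 0.034]
tumbler [451.8, 233.4] 0.76 [ 0.429 -0.378  0.123]
crossbar [370.3, 160.0] 0.85 [ 0.613 -0.166  0.125]
crossbar [225.9, 163.1] 0.34 [0.614 0.236 0.035]
ball_center [327.1, 201.8] 0.72 [ 0.51  -0.058  0.057]
```

View pics/scene0.png

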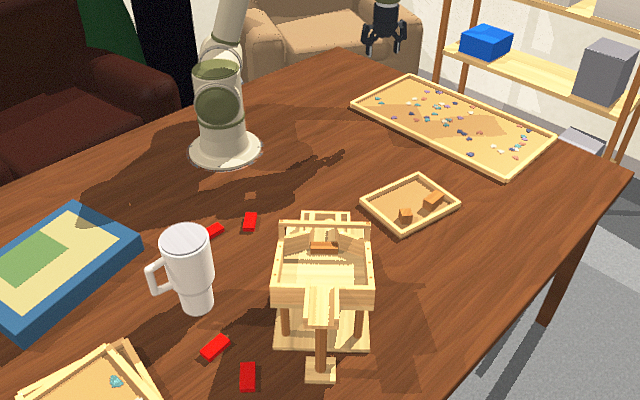

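View pics/top0.png

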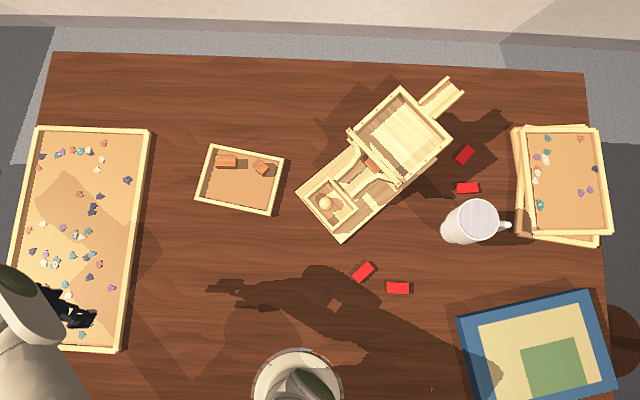

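The jammed brick is the plain wooden one at scene (322,247) and top (372,165). The look-alikes are the four red ones at top (364,271), (398,288), (467,188) and (465,154), and the thick brick and cube at (226,160) and (262,167) are not meant. The tray is at top (240,180), and its empty half is the lower one. Next I'll fit the poses and check the choice in a close crop.

```bash
python3 - <<'E'
from h import *
np.set_printoptions(precision=4,suppress=True)
for n in("top","scene"):
    c=read_camera(n)
    P=cloud(c,np.ones((400,640),bool))
    q=P[(abs(P[:,2]-.186)<.006)&(np.hypot(P[:,0]-.61,P[:,1]+.17)<.13)]
    # RANSAC-ish line: robust fit
    vx,vy,x0,y0=cv2.fitLine(q[:,:2].astype(np.float32),cv2.DIST_HUBER,0,.002,.001).ravel()
    for k in range(4):
        r=(q[:,0]-x0)*-vy+(q[:,1]-y0)*vx; s=q[abs(r)<.009]
        vx,vy,x0,y0=cv2.fitLine(s[:,:2].astype(np.float32),cv2.DIST_L2,0,.01,.01).ravel()
    t=(s[:,0]-x0)*vx+(s[:,1]-y0)*vy
    m=(t.min()+t.max())/2
    print(n,len(q),len(s),"dir",np.degrees(np.arctan2(vy,vx)),"len",np.ptp(t),"mid",x0+m*vx,y0+m*vy,s[:,2].mean())
    for l in("tray","brick"):
        for k in masks_of(c,l)[:5]:
            Q=cloud(c,k["mask"]);
            if len(Q)<5: continue
            h,w=k["mask"].nonzero(); col=c["img"][h,w].mean(0)
            print(l,k["point"],round(k["score"],2),len(Q),np.median(Q,0),col.round(),cv2.minAreaRect(Q[:,:2].astype(np.float32)))
    if n=="top": a=cv2.resize(c["img"][125:215,320:440],None,fx=5,fy=5); 
    else: b=cv2.resize(c["img"][200:290,265:385],None,fx=5,fy=5)
cv2.imwrite("pics/crop.png",cv2.resize(np.vstack([a,b]),(400,600)))
E
```

```text
top 445 445 dir 43.562973 len 0.19340238568857337 mid 0.6031820070930152 -0.1665637042447782 0.18526854977006985
tray [240.6, 183.8] 0.82 4174 [0.5656 0.1959 0.0066] [125. 178. 224.] ((0.5786396265029907, 0.2000785619020462), (0.23038925230503082, 0.18173450231552124), 80.11605834960938)
brick [395.6, 289.7] 0.66 254 [ 0.2896 -0.2584  0.0142] [ 66.  69. 248.] ((0.289768785238266, -0.25940707325935364), (0.02964516542851925, 0.059538859874010086), 2.8059208393096924)
brick [369.4, 163.0] 0.64 175 [ 0.6031 -0.1654  0.1231] [ 86. 134. 202.] ((0.6039347052574158, -0.16698002815246582), (0.05679647997021675, 0.01906122826039791), 44.430076599121094)
brick [461.6, 153.7] 0.61 192 [ 0.6795 -0.4517  0.0136] [ 40.  42. 184.] ((0.681793749332428, -0.4537166953086853), (0.027727412059903145, 0.06004084274172783), 50.587806701660156)
brick [364.8, 272.1] 0.54 226 [ 0.3269 -0.1644  0.0143] [ 67.  70. 249.] ((0.32719331979751587, -0.16402536630630493), (0.029412440955638885, 0.06019633635878563), 46.81814193725586)
brick [468.7, 185.9] 0.49 237 [ 0.5807 -0.4581  0.0135] [ 58.  61. 237.] ((0.583720
[... 412 characters left out ...]
78 460 [ 0.6857 -0.4573  0.0144] [ 25.  29. 196.] ((0.6824172139167786, -0.4553513526916504), (0.03079032339155674, 0.062206678092479706), 48.55897903442383)
brick [212.6, 343.1] 0.71 507 [ 0.5863 -0.4615  0.0137] [ 28.  38. 225.] ((0.5773496031761169, -0.4568870961666107), (0.04439254105091095, 0.06746324151754379), 5.468133449554443)
brick [217.1, 228.6] 0.65 214 [ 0.3013 -0.2512  0.0124] [ 33.  43. 213.] ((0.37931278347969055, -0.2938746213912964), (0.04335397854447365, 0.26859909296035767), 61.50517272949219)
brick [248.8, 220.2] 0.55 180 [ 0.336  -0.1692  0.0135] [ 26.  35. 240.] ((0.33167895674705505, -0.16575299203395844), (0.026850737631320953, 0.0615093857049942), 45.78217697143555)
```

View pics/crop.png

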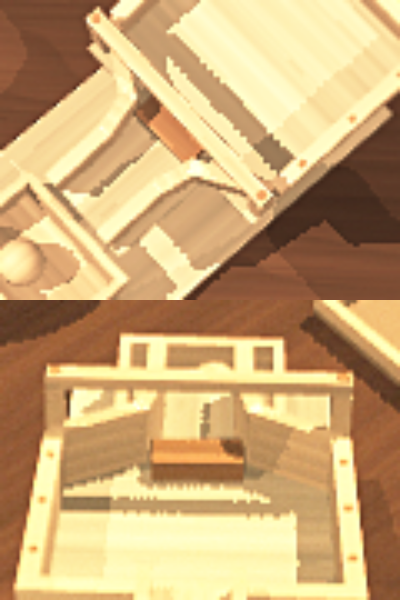

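The crop confirms the brick: plain wood under the bar, centred at crop (175,130) from above and (198,457) from the scene camera. Next I'll write the pose-to-rows helper and go above the chute.

```bash
cat >> h.py <<'E'
from scipy.spatial.transform import Rotation as Ro
yaw=np.radians(-46.5); O=np.array([.611,-.1742,.110])
C=Ro.from_euler('ZY',[yaw,-np.radians(12)]).as_matrix()   # columns: chute axes in world
def pose(x,y,z,th,psi=0,L=173):
    """TCP pose with tip at chute (mm), tilt th deg from the floor normal (body to -x), psi turn about tool z"""
    t=np.radians(th); zt=np.sin(t)*C[:,0]-np.cos(t)*C[:,2]; yt=C[:,1]
    R=np.c_[np.cross(yt,zt),yt,zt]@Ro.from_euler('z',psi,degrees=True).as_matrix()
    return R, O+C@np.array([x,y,z])/1e3-R[:,2]*L/1e3
def rows(R,p,n=None,cur=None):
    if cur is None:
        s=observe(); R0=Ro.from_euler('xyz',s["ee_rot"]).as_matrix(); p0=np.array(s["position"])
    else: R0,p0=cur
    rv=Ro.from_matrix(R0.T@R).as_rotvec(); d=p-p0
    n=n or int(max(np.ceil(np.linalg.norm(d)/.036),np.ceil(np.linalg.norm(rv)/.11),1))
    print("n",n,"dist cm",100*d,"rv",rv)
    for i in range(n):
        sh=R0.T@(d/n*100); w=rv/n
        print(", ".join(f"{a:.2f}" for a in sh)+", "+", ".join(f"{a:.3f}" for a in w))
        R0=R0@Ro.from_rotvec(w).as_matrix()
def tipc(L=173):
    s=observe();R=Ro.from_euler('xyz',s["ee_rot"]).as_matrix()
    return C.T@(s["position"]+R[:,2]*L/1e3-O)*1e3, np.degrees(Ro.from_matrix(C.T@R).as_euler('xyz'))
E
python3 - <<'E'
from h import *
rows(*pose(-40,0,100,25))
E
```

```text
n 17 dist cm [ 27.69198229 -53.13609249  -6.70508548] rv [ 0.12165007 -0.63802345  0.36349829]
-2.79, -2.15, 0.39, 0.007, -0.038, 0.021
-2.82, -2.09, 0.51, 0.007, -0.038, 0.021
-2.84, -2.02, 0.64, 0.007, -0.038, 0.021
-2.86, -1.95, 0.76, 0.007, -0.038, 0.021
-2.87, -1.89, 0.88, 0.007, -0.038, 0.021
-2.88, -1.82, 1.00, 0.007, -0.038, 0.021
-2.87, -1.75, 1.12, 0.007, -0.038, 0.021
-2.87, -1.68, 1.24, 0.007, -0.038, 0.021
-2.85, -1.61, 1.36, 0.007, -0.038, 0.021
-2.83, -1.54, 1.48, 0.007, -0.038, 0.021
-2.81, -1.47, 1.59, 0.007, -0.038, 0.021
-2.78, -1.40, 1.71, 0.007, -0.038, 0.021
-2.74, -1.32, 1.82, 0.007, -0.038, 0.021
-2.70, -1.25, 1.93, 0.007, -0.038, 0.021
-2.65, -1.18, 2.04, 0.007, -0.038, 0.021
-2.59, -1.11, 2.15, 0.007, -0.038, 0.021
-2.53, -1.04, 2.25, 0.007, -0.038, 0.021
```

Request:
arm_command(series=[-2.8,-2.15,0.4,0.007,-0.038,0.021,-2.8,-2.1,0.5,0.007,-0.038,0.021,-2.85,-2.0,0.65,0.007,-0.038,0.021,-2.85,-1.95,0.75,0.007,-0.038,0.021,-2.85,-1.9,0.9,0.007,-0.038,0.021,-2.9,-1.8,1.0,0.007,-0.038,0.021,-2.9,-1.75,1.1,0.007,-0.038,0.021,-2.85,-1.7,1.25,0.007,-0.038,0.021,-2.85,-1.6,1.35,0.007,-0.038,0.021], grip=0, force=20)

```text
time_s: 2.05
position: [0.3686, 0.1936, 0.3697]
ee_rot: [-3.11, 0.348, 2.52]
force: [1.1, 0.9, 0.4]
width: 0.0001
grip_force: 0.0
```

Request:
arm_command(series=[-2.85,-1.55,1.5,0.007,-0.038,0.021,-2.8,-1.45,1.6,0.007,-0.038,0.021,-2.8,-1.4,1.7,0.007,-0.038,0.021,-2.75,-1.3,1.8,0.007,-0.038,0.021,-2.7,-1.25,1.95,0.007,-0.038,0.021,-2.65,-1.2,2.05,0.007,-0.038,0.021,-2.6,-1.1,2.15,0.007,-0.038,0.021,-2.5,-1.05,2.25,0.007,-0.038,0.021,0,0,0,0,0,0,0,0,0,0,0,0])

```text
time_s: 2.88
position: [0.5005, -0.0555, 0.3387]
ee_rot: [3.14, 0.652, 2.334]
force: [0.2, 0.5, -1.3]
width: 0.0002
grip_force: 0.0
```

```bash
python3 - <<'E'
from h import *
np.set_printoptions(precision=1,suppress=True)
print(tipc(),observe()["q"])
c=read_camera("wrist");cv2.imwrite("pics/w1.png",c["img"])
for l in("brick","crossbar","chute","ball_run"):
    for t in tip_of(c,l)[:2]: print(l,t["point"],round(t["score"],2),C.T@(pw(c,t["point"])-O)*1e3)
P=(cloud(c,np.ones((400,640),bool))-O)@C*1e3
b=P[(abs(P[:,2]-76)<3)&(abs(P[:,1])<100)&(abs(P[:,0]-8)<25)]
print("bar",len(b), np.percentile(b,[1,50,99],axis=0))
for k in masks_of(c,"brick")[:3]:
    Q=(cloud(c,k["mask"])-O)@C*1e3; print(k["point"],np.percentile(Q,[2,50,98],axis=0)); Q=Q[abs(Q[:,2]-15)<4]; print(cv2.minAreaRect(Q[:,:2].astype(np.float32)) if len(Q)>5 else 0)
E
```

```text
(array([-36.9,   2.2, 101.1]), array([ 179.9,   25.4, -179.8])) [-0.3  0.3  1.8 -0.6  0.6 -0.6]
brick [311.3, 187.7] 0.84 [-13.7   1.5  15.6]
brick [144.8, 221.5] 0.75 [ 161.9 -217.2 -130.9]
ball_run [311.0, 94.3] 0.94 [-72.6   1.2   0.6]
ball_run [51.3, 150.7] 0.42 [  26.2 -251.4  -90.5]
bar 5033 [[ -2.4 -92.9  73.1]
 [  2.4 -19.1  76.4]
 [ 12.3  96.3  77.9]]
[146.5, 218.8] [[ 130.2 -239.6 -141.4]
 [ 151.  -210.  -131.7]
 [ 187.  -188.6 -125.7]]
0
[311.0, 196.9] [[-17.7 -26.6   3. ]
 [ -8.5   1.3  15.4]
 [ 11.6  29.7  16.6]]
((-2.286421775817871, 1.548187255859375), (31.240543365478516, 59.75696563720703), 1.5924090147018433)
```

View pics/w1.png

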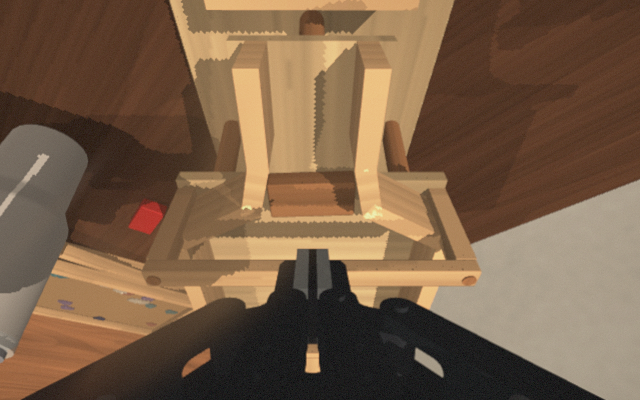

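The wrist view shows the brick at (311,190), square across the channel, with the bar at row 270 and the fingers centred on the chute. Before lowering I'll check where the camera sits relative to the bar.

```bash
cat >> h.py <<'E'
O=O+C[:,1]*.0015
E
python3 - <<'E'
from h import *
np.set_printoptions(precision=1,suppress=True)
c=read_camera("wrist");s=observe();R=Ro.from_euler('xyz',s["ee_rot"]).as_matrix()
print("cam in tool mm",R.T@(np.linalg.inv(c["extrinsics"])[:3,3]-s["position"])*1e3, tipc())
a=pose(-42,0,40,25);b=pose(-42,0,8,25)
rows(*a);rows(*b,cur=a)
rows(*pose(8,0,7,25),cur=b)
E
```

```text
cam in tool mm [70.8 -0.  30.8] (array([-38.2,   2.2, 102.3]), array([ 179.8,   25.4, -179.7]))
n 2 dist cm [ 0.6 -0.8 -6.1] rv [0. 0. 0.]
1.44, -0.07, 2.73, 0.003, 0.004, 0.003
1.43, -0.06, 2.74, 0.003, 0.004, 0.003
n 1 dist cm [ 0.5 -0.5 -3.1] rv [0. 0. 0.]
1.35, -0.00, 2.90, 0.000, 0.000, 0.000
n 2 dist cm [ 3.4 -3.6  0.9] rv [0. 0. 0.]
-2.24, -0.00, 1.10, 0.000, 0.000, 0.000
-2.24, -0.00, 1.10, 0.000, 0.000, 0.000
```

Request:
arm_command(series=[0.96,-0.05,1.8,0.002,0.003,0.002,0.96,-0.05,1.8,0.002,0.003,0.002,0.96,-0.05,1.8,0.002,0.003,0.002,0.5,0,1.0,0,0,0,0.4,0,0.9,0,0,0,0,0,0,0,0,0,0,0,0,0,0,0])

```text
time_s: 3.82
position: [0.5089, -0.0651, 0.2583]
ee_rot: [3.141, 0.644, 2.329]
force: [0.1, 1.0, -0.4]
width: -0.0002
grip_force: 0.0
```

```bash
python3 - <<'E'
from h import *
np.set_printoptions(precision=1,suppress=True)
print(tipc())
c=read_camera("wrist");cv2.imwrite("pics/w2.png",c["img"])
c=read_camera("scene");cv2.imwrite("pics/s2.png",cv2.resize(c["img"][180:340,220:420],None,fx=3,fy=3))
b=pose(-42,0,8,25);rows(*b)
E
```

```text
(array([-42.5,  -0.5,  19.2]), array([180. ,  24.9, 179.9]))
n 1 dist cm [ 0.2 -0.1 -1.2] rv [ 0. -0. -0.]
0.52, 0.04, 1.09, 0.001, -0.000, -0.001
```

View pics/w2.png

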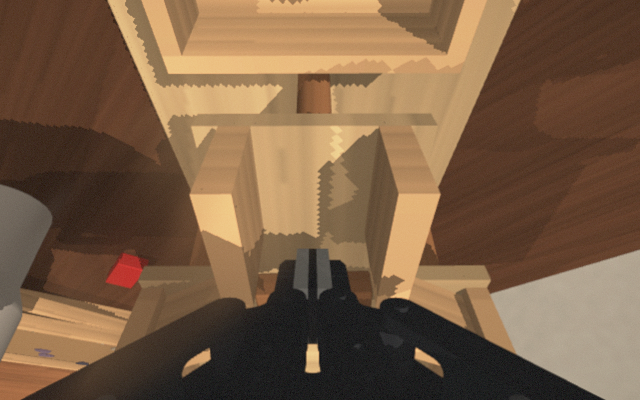

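The fingers sit between the channel walls at (312,260), about 11 mm above pushing height. I'll lower them and start the push gently.

Request:
arm_command(series=[0.25,0.02,0.5,0,0,0,0.25,0.02,0.5,0,0,0,0,0,0,0,0,0,-0.45,0,0.21,0,0,0,-0.45,0,0.21,0,0,0,-0.45,0,0.21,0,0,0,-0.45,0,0.21,0,0,0,0,0,0,0,0,0])

```text
time_s: 4.58
position: [0.5246, -0.0815, 0.2518]
ee_rot: [3.14, 0.645, 2.327]
force: [0.1, -0.3, -0.0]
width: 0.0001
grip_force: 0.0
```

```bash
python3 - <<'E'
from h import *
np.set_printoptions(precision=1,suppress=True)
print(tipc(),observe()["force"])
E
```

```text
(array([-21.4,  -0.4,   8.2]), array([180. ,  25. , 179.9])) [ 0.1 -0.3 -0. ]
```

Request:
arm_command(series=[0.07,0,0.14,0,0,0,-0.44,0,0.2,0,0,0,-0.44,0,0.2,0,0,0,-0.44,0,0.2,0,0,0,-0.44,0,0.2,0,0,0,-0.44,0,0.2,0,0,0,0,0,0,0,0,0])

```text
time_s: 5.17
position: [0.5409, -0.0987, 0.2553]
ee_rot: [3.14, 0.645, 2.327]
force: [0.4, -0.7, -1.0]
width: -0.0002
grip_force: 0.0
```

```bash
cat > look.py <<'E'
from h import *
np.set_printoptions(precision=1,suppress=True)
print(tipc(),observe()["force"])
for n in ("scene","top"):
    c=read_camera(n)
    for k in masks_of(c,"brick")[:6]:
        Q=(cloud(c,k["mask"])-O)@C*1e3
        if len(Q)>5 and abs(np.median(Q,0)[1])<60: 
            Q=Q[abs(Q[:,2]-15)<5]
            if len(Q)>9: print(n,k["point"],np.percentile(Q,[3,50,97],axis=0),cv2.minAreaRect(Q[:,:2].astype(np.float32)))
E
python3 look.py
```

```text
(array([ 2.5, -0.4,  6.7]), array([180. ,  25. , 179.9])) [ 0.4 -0.7 -1. ]
top [380.4, 157.8] [[ 18.6 -30.4  11.7]
 [ 29.7  -2.1  15.2]
 [ 40.6  25.7  18.9]] ((29.975749969482422, -2.2082672119140625), (23.923324584960938, 59.715641021728516), 0.1829463392496109)
```

Request:
arm_command(series=[-0.25,0,0.11,0,0,0,-0.2,0,0.1,0,0,0,0,0,0,0,0,0,0,0,0,0,0,0])

```text
time_s: 5.7
position: [0.5438, -0.1017, 0.2561]
ee_rot: [3.141, 0.644, 2.328]
force: [0.3, -0.4, -0.1]
width: 0.0002
grip_force: 0.0
```

```bash
python3 look.py; python3 - <<'E'
from h import *
b=pose(-45,0,9,25); rows(*b); a=pose(-60,0,140,25); rows(*a,cur=b); d=pose(30,0,150,-12); rows(*d,cur=a)
E
```

```text
(array([ 6.5, -0.4,  6.5]), array([180. ,  24.9, 179.9])) [ 0.3 -0.4 -0.1]
scene [322.8, 256.4] [[ 19.4 -29.3  10.7]
 [ 36.8  -1.4  14.2]
 [ 48.6  25.9  16.8]] ((32.22844696044922, -1.7611122131347656), (59.59090042114258, 36.08775329589844), 89.99715423583984)
top [377.9, 152.4] [[ 18.9 -30.   11.3]
 [ 32.   -2.1  15.2]
 [ 44.4  25.5  18.4]] ((31.868249893188477, -2.4261512756347656), (26.378524780273438, 59.33030319213867), 1.7312794923782349)
n 2 dist cm [-3.48418044  3.7176885  -0.83668219] rv [-0.0002755  -0.00165196 -0.00143921]
2.29, 0.01, -1.20, -0.000, -0.001, -0.001
2.29, 0.01, -1.20, -0.000, -0.001, -0.001
n 4 dist cm [-2.88480079  3.03994574 12.50186603] rv [0. 0. 0.]
-1.04, 0.00, -3.13, 0.000, 0.000, 0.000
-1.04, 0.00, -3.13, 0.000, 0.000, 0.000
-1.04, 0.00, -3.13, 0.000, 0.000, 0.000
-1.04, 0.00, -3.13, 0.000, 0.000, 0.000
n 6 dist cm [ 13.08342919 -13.78705765   6.33295849] rv [-2.59118916e-17  6.45771823e-01  7.54189453e-18]
-3.17, -0.00, 1.06, -0.000, 0.108, 0.000
-3.26, -0.00, 0.72, -0.000, 0.108, 0.000
-3.32, -0.00, 0.36, -0.000, 0.108, 0.000
-3.34, -0.00, 0.00, -0.000, 0.108, 0.000
-3.32, -0.00, -0.35, -0.000, 0.108, 0.000
-3.26, -0.00, -0.71, -0.000, 0.108, 0.000
```

Request:
arm_command(series=[2.3,0,-1.2,0,0,0,2.3,0,-1.2,0,0,0,-1.0,0,-3.1,0,0,0,-1.0,0,-3.1,0,0,0,-1.0,0,-3.1,0,0,0,-1.0,0,-3.1,0,0,0])

```text
time_s: 6.4
position: [0.4786, -0.033, 0.3722]
ee_rot: [3.14, 0.644, 2.329]
force: [-0.5, -0.6, 1.6]
width: -0.0002
grip_force: 0.0
```

Request:
arm_command(series=[-3.15,0,1.05,0,0.108,0,-3.25,0,0.7,0,0.108,0,-3.3,0,0.35,0,0.108,0,-3.35,0,0,0,0.108,0,-3.3,0,-0.35,0,0.108,0,-3.25,0,-0.7,0,0.108,0,0,0,0,0,0,0,0,0,0,0,0,0], grip=100)

```text
time_s: 7.07
position: [0.6099, -0.1723, 0.4326]
ee_rot: [3.141, -0.003, 2.327]
force: [-0.2, 0.2, -1.1]
width: 0.0853
grip_force: 0.0
```

```bash
python3 - <<'E'
from h import *
np.set_printoptions(precision=1,suppress=True)
print(tipc(),observe()["width"],observe()["q"])
c=read_camera("wrist");cv2.imwrite("pics/w3.png",c["img"])
for k in masks_of(c,"brick")[:4]:
    Q=(cloud(c,k["mask"])-O)@C*1e3
    if len(Q)>5: print(k["point"],np.percentile(Q,[3,50,97],axis=0)); Q=Q[abs(Q[:,2]-15)<4]; print(cv2.minAreaRect(Q[:,:2].astype(np.float32)) if len(Q)>9 else 0)
E
```

```text
(array([ 28.5,  -0.9, 146.9]), array([-180. ,  -12.2,  179.8])) 0.08533751029319193 [-0.5  0.5  1.1  0.   1.5 -1.2]
[314.2, 233.6] [[ 19.1 -29.   13.5]
 [ 32.2  -0.7  15.5]
 [ 45.5  27.6  16.9]]
((32.323524475097656, -0.7042636871337891), (59.503421783447266, 26.90886878967285), 89.74095916748047)
[24.2, 16.9] [[-188.  -311.9  -74.7]
 [-171.9 -290.3  -61.4]
 [-149.5 -263.2  -56.6]]
0
[144.8, 299.5] [[  29.  -230.5 -143.1]
 [ 136.2 -213.2 -128. ]
 [ 152.4  -56.8  189.7]]
0
```

View pics/w3.png

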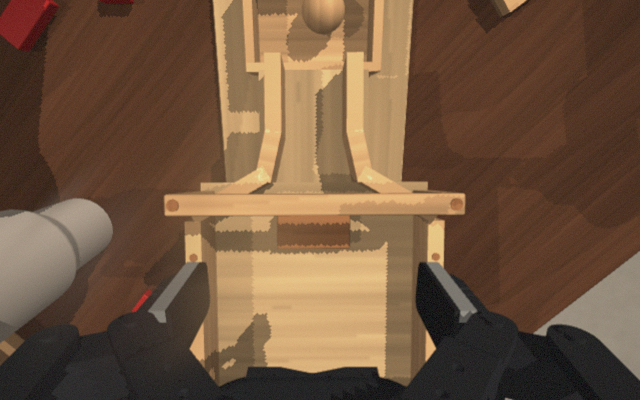

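The brick lies at (314,232), square and clear of the bar, centred at chute (32, -0.7). I'll grasp it by its ends with the body leaning upslope, clear of the bar.

```bash
python3 - <<'E'
from h import *
g=pose(32,-.7,0,-20); a=(g[0],g[1]-g[0][:,2]*.06)
rows(*a); rows(*g,n=3,cur=a)
E
```

```text
n 4 dist cm [ 4.64922376 -4.94649072 -8.57404482] rv [ 0.00030392  0.13643526 -0.00102129]
-1.70, -0.01, 2.14, 0.000, 0.034, -0.000
-1.78, -0.01, 2.08, 0.000, 0.034, -0.000
-1.85, -0.01, 2.02, 0.000, 0.034, -0.000
-1.91, -0.01, 1.95, 0.000, 0.034, -0.000
n 3 dist cm [-0.57480265  0.6057156  -5.94160841] rv [0. 0. 0.]
0.00, -0.00, 2.00, 0.000, 0.000, 0.000
0.00, -0.00, 2.00, 0.000, 0.000, 0.000
0.00, -0.00, 2.00, 0.000, 0.000, 0.000
```

Request:
arm_command(series=[-1.7,0,2.1,0,0.034,0,-1.8,0,2.1,0,0.034,0,-1.85,0,2.0,0,0.034,0,-1.9,0,2.0,0,0.034,0,0,0,1.5,0,0,0,0,0,1.5,0,0,0,0,0,0,0,0,0])

```text
time_s: 7.75
position: [0.6524, -0.2159, 0.315]
ee_rot: [-3.14, -0.144, 2.329]
force: [0.0, 0.0, -0.6]
width: 0.0856
grip_force: 0.0
```

```bash
python3 - <<'E'
from h import *
np.set_printoptions(precision=1,suppress=True)
print(tipc(),observe()["force"])
c=read_camera("wrist");cv2.imwrite("pics/w4.png",c["img"])
for k in masks_of(c,"brick")[:2]:
    Q=(cloud(c,k["mask"])-O)@C*1e3
    if len(Q)>5: print(k["point"],np.percentile(Q,[3,50,97],axis=0))
rows(*pose(32,-.7,0,-20),n=4)
E
```

```text
(array([40.2, -0.4, 26. ]), array([-179.9,  -20.3,  180. ])) [ 0.   0.  -0.6]
[312.3, 247.7] [[ 16.9 -28.4  14.1]
 [ 31.2  -0.7  15.5]
 [ 45.3  27.7  16.7]]
n 4 dist cm [-0.3  0.3 -3.1] rv [ 0.  0. -0.]
-0.01, -0.01, 0.78, 0.000, 0.000, -0.000
-0.01, -0.01, 0.78, 0.000, 0.000, -0.000
-0.01, -0.01, 0.78, 0.000, 0.000, -0.000
-0.01, -0.01, 0.78, 0.000, 0.000, -0.000
```

View pics/w4.png

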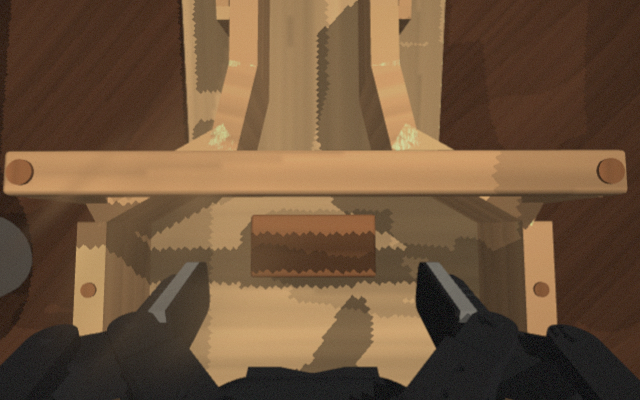

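The fingers straddle the brick, whose box runs from (251,214) to (376,277), and they are level and centred. I'll go down and close.

Request:
arm_command(series=[0,0,0.8,0,0,0,0,0,0.8,0,0,0,0,0,0.8,0,0,0,0,0,0.7,0,0,0,0,0,0,0,0,0])

```text
time_s: 8.27
position: [0.6499, -0.2139, 0.2854]
ee_rot: [-3.141, -0.142, 2.329]
force: [0.1, -0.6, -0.0]
width: 0.0854
grip_force: 0.0
```

Request:
arm_command(series=[0,0,0,0,0,0,0,0,0,0,0,0,0,0,0,0,0,0,0,0,0,0,0,0,0,0,0,0,0,0,0,0,0,0,0,0], grip=50, force=25)

```text
time_s: 8.77
position: [0.6503, -0.2143, 0.288]
ee_rot: [3.141, -0.138, 2.329]
force: [0.0, -0.9, 3.6]
width: 0.0597
grip_force: 28.0
```

```bash
python3 - <<'E'
from h import *
np.set_printoptions(precision=1,suppress=True)
s=observe();print(tipc(),s["force"],s["width"],s["grip_force"])
E
```

```text
(array([33. , -0.4, -0.2]), array([180. , -19.9, 179.9])) [ 0.  -0.9  3.6] 0.059661145421578236 28.013159930706024
```

```bash
cat >> h.py <<'E'
B=Ro.from_euler('z',-10,degrees=True).as_matrix()
Rrel=Ro.from_euler('xyz',[180,-20,180],degrees=True).as_matrix()
TP=np.array([.5415,.208,.006])
def place(dz,q=(0,0)):
    """TCP with held brick's underside dz mm above tray floor"""
    R=B@Rrel; tcp_in_brick=np.array([1,.3,0])/1e3-Rrel[:,2]*.173
    return R, TP+[q[0],q[1],dz/1e3]+B@tcp_in_brick
E
python3 - <<'E'
from h import *
s=observe();R=Ro.from_euler('xyz',s["ee_rot"]).as_matrix();p=s["position"]
a=(R,p+[0.01,-.01,.12]); rows(*a,n=5); b=place(120); rows(*b,cur=a); rows(*place(20),n=4,cur=b)
E
```

```text
n 5 dist cm [ 1. -1. 12.] rv [0. 0. 0.]
0.05, 0.01, -2.42, 0.000, 0.000, 0.000
0.05, 0.01, -2.42, 0.000, 0.000, 0.000
0.05, 0.01, -2.42, 0.000, 0.000, 0.000
0.05, 0.01, -2.42, 0.000, 0.000, 0.000
0.05, 0.01, -2.42, 0.000, 0.000, 0.000
n 13 dist cm [ -5.95131289  42.21121306 -11.94434202] rv [ 0.15512671  0.20406222 -0.6205517 ]
2.52, 1.90, 1.28, 0.012, 0.016, -0.048
2.41, 2.03, 1.29, 0.012, 0.016, -0.048
2.29, 2.16, 1.31, 0.012, 0.016, -0.048
2.16, 2.28, 1.32, 0.012, 0.016, -0.048
2.03, 2.40, 1.32, 0.012, 0.016, -0.048
1.89, 2.51, 1.32, 0.012, 0.016, -0.048
1.75, 2.61, 1.32, 0.012, 0.016, -0.048
1.60, 2.70, 1.31, 0.012, 0.016, -0.048
1.45, 2.79, 1.31, 0.012, 0.016, -0.048
1.29, 2.87, 1.29, 0.012, 0.016, -0.048
1.13, 2.95, 1.28, 0.012, 0.016, -0.048
0.97, 3.01, 1.26, 0.012, 0.016, -0.048
0.81, 3.07, 1.24, 0.012, 0.016, -0.048
n 4 dist cm [  0.   0. -10.] rv [0. 0. 0.]
-0.86, -0.00, 2.35, 0.000, 0.000, 0.000
-0.86, -0.00, 2.35, 0.000, 0.000, 0.000
-0.86, -0.00, 2.35, 0.000, 0.000, 0.000
-0.86, -0.00, 2.35, 0.000, 0.000, 0.000
```

Request:
arm_command(series=[0.05,0,-2.0,0,0,0,0.05,0,-2.4,0,0,0,0.05,0,-2.4,0,0,0,0.05,0,-2.4,0,0,0,0.05,0,-2.4,0,0,0,0.05,0,-2.4,0,0,0,0,0,0,0,0,0])

```text
time_s: 9.35
position: [0.6613, -0.2263, 0.4316]
ee_rot: [3.139, -0.132, 2.329]
force: [-1.0, 0.5, 0.4]
width: 0.0592
grip_force: 27.7
```

Request:
arm_command(series=[2.5,1.9,1.3,0.012,0.016,-0.048,2.4,2.05,1.3,0.012,0.016,-0.048,2.3,2.15,1.3,0.012,0.016,-0.048,2.15,2.3,1.3,0.012,0.016,-0.048,2.05,2.4,1.3,0.012,0.016,-0.048,1.9,2.5,1.3,0.012,0.016,-0.048,1.75,2.6,1.3,0.012,0.016,-0.048])

```text
time_s: 9.93
position: [0.6287, 0.0028, 0.3621]
ee_rot: [-3.125, -0.257, 2.672]
force: [-0.2, 0.5, -0.3]
width: 0.0591
grip_force: 27.7
```

Request:
arm_command(series=[1.6,2.7,1.3,0.012,0.016,-0.048,1.45,2.8,1.3,0.012,0.016,-0.048,1.3,2.85,1.3,0.012,0.016,-0.048,1.15,2.95,1.3,0.012,0.016,-0.048,0.95,3.0,1.25,0.012,0.016,-0.048,0.8,3.05,1.25,0.012,0.016,-0.048,0,0,0,0,0,0,0,0,0,0,0,0])

```text
time_s: 10.6
position: [0.6004, 0.1971, 0.3072]
ee_rot: [3.141, -0.356, 2.973]
force: [-0.1, -0.9, 0.3]
width: 0.0593
grip_force: 27.6
```

```bash
python3 - <<'E'
from h import *
np.set_printoptions(precision=3,suppress=True)
s=observe();print(s["width"],s["grip_force"],s["force"])
c=read_camera("wrist");cv2.imwrite("pics/w5.png",c["img"])
T=read_camera("top")
P=cloud(T,np.ones((400,640),bool)); P=P[(abs(P[:,0]-.57)<.16)&(abs(P[:,1]-.2)<.17)]
f=P[abs(P[:,2]-.02)<.004]; 
print("frame",cv2.minAreaRect(f[:,:2].astype(np.float32)),len(f))
for l in("thick_brick","cube_brick"):
    for k in masks_of(c,l)[:1]: print(l,np.median(cloud(c,k["mask"]),0))
for k in masks_of(c,"brick")[:3]:
    Q=cloud(c,k["mask"])
    if len(Q)<200: continue
    Qc=Q-np.median(Q,0); n=np.linalg.svd(Qc[np.linalg.norm(Qc,axis=1)<.02],full_matrices=False)[2][2]; print("brick",k["point"],np.median(Q,0),"n",n)
rows(*place(25))
E
```

```text
0.059308197994370364 27.64844834804535 [-0.129 -0.908  0.306]
frame ((0.5678906440734863, 0.15503239631652832), (0.13601404428482056, 0.1728086620569229), 80.54693603515625) 500
thick_brick [0.615 0.235 0.036]
brick [313.9, 266.6] [0.539 0.208 0.161] n [-0.007  0.001 -1.   ]
n 4 dist cm [ -0.045   0.333 -11.504] rv [ 0.001 -0.004  0.002]
-0.97, 0.08, 2.71, 0.000, -0.001, 0.001
-0.97, 0.08, 2.71, 0.000, -0.001, 0.001
-0.97, 0.08, 2.71, 0.000, -0.001, 0.001
-0.96, 0.08, 2.71, 0.000, -0.001, 0.001
```

View pics/w5.png

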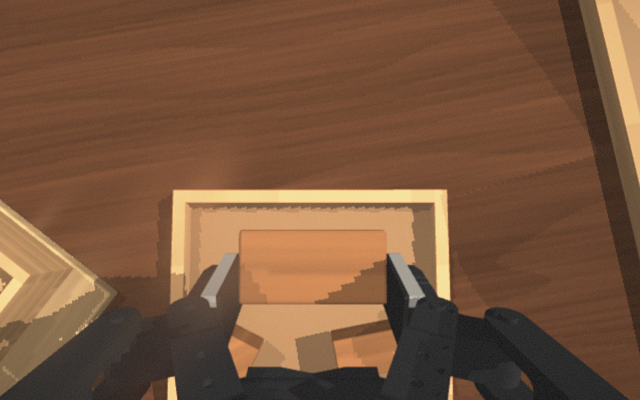

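The held brick is level at (313,266) over the empty half of the tray, and the other two bricks lie behind it at (245,345) and (360,345). I'll lower it.

Request:
arm_command(series=[-0.97,0.08,2.7,0,-0.001,0,-0.97,0.08,2.7,0,-0.001,0,-0.97,0.08,2.7,0,-0.001,0,-0.97,0.08,2.7,0,-0.001,0,-0.15,0,0.42,0,0,0,-0.15,0,0.42,0,0,0,-0.15,0,0.42,0,0,0,0,0,0,0,0,0,0,0,0,0,0,0])

```text
time_s: 11.6
position: [0.601, 0.1991, 0.1816]
ee_rot: [3.139, -0.348, 2.971]
force: [1.0, -0.2, -1.6]
width: 0.059
grip_force: 27.6
```

```bash
python3 - <<'E'
from h import *
np.set_printoptions(precision=3,suppress=True)
s=observe();print(s["width"],s["grip_force"],s["force"])
c=read_camera("wrist")
for k in masks_of(c,"brick")[:2]:
    Q=cloud(c,k["mask"]);print("brick",k["point"],np.median(Q,0))
for px in((310,195),(310,205),(310,215),(310,225)): print(px,pw(c,px))
rows(*place(0),n=4)
E
```

```text
0.05900834396623669 27.64803797006607 [ 0.952 -0.242 -1.624]
(310, 195) [0.509 0.214 0.006]
(310, 205) [0.514 0.213 0.006]
(310, 215) [0.519 0.212 0.006]
(310, 225) [0.524 0.212 0.006]
n 4 dist cm [-0.006 -0.134 -1.287] rv [0.001 0.001 0.004]
-0.11, -0.03, 0.30, 0.000, 0.000, 0.001
-0.11, -0.03, 0.30, 0.000, 0.000, 0.001
-0.11, -0.03, 0.30, 0.000, 0.000, 0.001
-0.11, -0.03, 0.30, 0.000, 0.000, 0.001
```

Request:
arm_command(series=[-0.1,0,0.28,0,0,0,-0.1,0,0.28,0,0,0,-0.1,0,0.28,0,0,0,-0.05,0,0.14,0,0,0,0,0,0,0,0,0,0,0,0,0,0,0])

```text
time_s: 12.2
position: [0.6005, 0.1992, 0.1696]
ee_rot: [3.14, -0.35, 2.971]
force: [-0.1, -0.2, -0.3]
width: 0.0593
grip_force: 27.6
```

Request:
arm_command(series=[-0.035,0,0.1,0,0,0,0,0,0,0,0,0,-0.035,0,0.1,0,0,0,0,0,0,0,0,0,0,0,0,0,0,0])

```text
time_s: 12.62
position: [0.6005, 0.1993, 0.1678]
ee_rot: [3.14, -0.35, 2.971]
force: [0.0, 0.4, 1.3]
width: 0.0592
grip_force: 27.8
```

Request:
arm_command(series=[-0.035,0,0.1,0,0,0,0,0,0,0,0,0,0,0,0,0,0,0])

```text
time_s: 12.87
position: [0.6006, 0.1993, 0.1677]
ee_rot: [3.14, -0.35, 2.971]
force: [-2.0, -0.1, 8.5]
width: 0.0594
grip_force: 28.5
```

```bash
python3 - <<'E'
from h import *
np.set_printoptions(precision=4,suppress=True)
s=observe();print(s["grip_force"],s["force"],s["position"])
c=read_camera("wrist")
P=cloud(c,np.ones((400,640),bool));b=P[(abs(P[:,0]-.54)<.01)&(abs(P[:,1]-.208)<.02)]
print(np.percentile(b,[10,50,90],axis=0))
E
```

```text
28.522752821445465 [-2.0314 -0.1371  8.4816] [0.6006 0.1993 0.1677]
[[0.5321 0.191  0.0202]
 [0.5404 0.2074 0.021 ]
 [0.5484 0.2239 0.0219]]
```

Request:
arm_command(series=[0,0,0,0,0,0,0,0,0,0,0,0,0,0,0,0,0,0,0,0,0,0,0,0,0,0,0,0,0,0], grip=95)

```text
time_s: 13.33
position: [0.6004, 0.1992, 0.1664]
ee_rot: [3.14, -0.35, 2.971]
force: [0.3, 0.0, -0.7]
width: 0.0811
grip_force: 0.0
```

Request:
arm_command(series=[0.35,0,-0.94,0,0,0,0.7,0,-1.9,0,0,0,0.9,0,-2.5,0,0,0,0.9,0,-2.5,0,0,0,0.9,0,-2.5,0,0,0,0,0,0,0,0,0,0,0,0,0,0,0])

```text
time_s: 13.92
position: [0.6007, 0.199, 0.2786]
ee_rot: [3.139, -0.347, 2.972]
force: [-0.6, -0.9, -0.6]
width: 0.0813
grip_force: 0.0
```

```bash
python3 - <<'E'
from h import *
np.set_printoptions(precision=4,suppress=True)
c=read_camera("wrist");cv2.imwrite("pics/w6.png",c["img"])
P=cloud(c,np.ones((400,640),bool));b=P[(abs(P[:,0]-.54)<.01)&(abs(P[:,1]-.208)<.02)]
print(np.percentile(b,[10,50,90],axis=0),observe()["width"])
E
```

```text
[[0.532  0.1919 0.0201]
 [0.5401 0.2079 0.021 ]
 [0.548  0.224  0.0219]] 0.08105032124932166
```

View pics/w6.png

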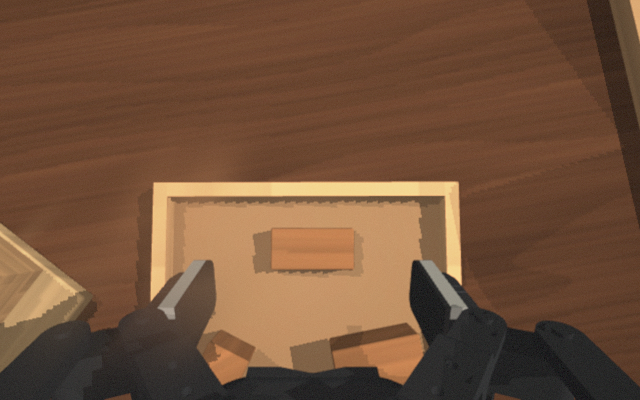

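The brick lies flat in the empty half of the tray at (313,249). The other bricks have not moved and the gripper is clear.

```bash
python3 -c "
from station import *
print(sign_off())"
```

```text
the job is handed in; nothing more can be done
None
```

I pushed the jammed brick out from under the crossbar, lifted it from the hopper and set it down flat in the empty half of the tray. I then let go and handed the job in at about 14 s; no verdict came back.

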